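# Seat the slicing disc on its drive pin

## Task

The slicing disc of the food slicer sits high on its spindle because the notch in its rim is not over the drive pin. Without lifting the disc, push it round by its upright peg with a fingertip until the notch stands over the pin, then press down on the hub until the disc is fully home with the pin in the notch, and let go. Leave the onion, the garlic and the salt shaker where they stand.

Things in the scene. Friction and masses are not known exactly. Their poses are not given: they have to be found in the camera images.
- base: White round slicer base, 180 mm across, fixed to the worktop. Origin: centre of its underside, on the worktop; z up; its x axis points from the centre to the drive pin. Its flat top is 30 mm above the origin. A steel spindle, 16 mm thick, stands at the centre (top 65 mm above the origin, inside the disc's hub). Three small pads on the flat top carry the disc once it is home.
- collar (a joint): Rubber collar, 56 mm across, round the spindle under the disc: 0 = up (holds the disc 14 mm high), 0.014 = down (disc home). It does not move under the disc's weight, slides down stiffly when the hub is pressed with about 6 N, and stays where it is left.
- pin (a point): Top of the fixed steel drive pin, 10 mm thick, with a rounded top, 69 mm from the base's centre, 46 mm above the worktop: 2 mm below the raised disc. Only 2 mm of it shows beyond the disc's rim; just outside it a small white rib, 9 x 8 x 8 mm, stands on the edge of the base's flat top.
- disc: Loose steel slicing disc, 144 mm across, 4 mm thick, about 0.22 kg, with a hub and a peg on top. It turns about the spindle (1 mm play) either way without end, and stays where it is left. Origin: centre of its underside, 48 mm above the base's origin while raised, 34 mm when fully home. z is up; its x axis points to the notch. The plate's top is 4 mm above the origin.
- notch (a point): Point in the notch of the disc's rim that comes right over the pin: on the disc's +x axis, 69 mm from its centre, level with its underside. The notch is open to the rim, 18 mm wide at the rim, 14 mm at its root 56 mm from the centre: about 3 mm of room each side of the pin.
- peg_top (a point): Top of the upright black peg on the disc, 14 mm thick, 30 mm tall above the plate, 50 mm from the disc's centre, exactly opposite the notch. Pushed sideways it turns the disc with less than about 2 N.
- hub_top (a point): Centre of the flat top of the black hub in the middle of the disc, 36 mm across, 38 mm above the disc's underside (34 mm above the plate). The place to press.
- post_foot (a point): Centre of the foot, at worktop height, of the fixed square wooden post, 45 mm thick and taller than the robot, beside the sink behind and to the right of the slicer. An obstacle: keep the arm clear of it.
- onion: Loose onion, about 78 mm across and 85 mm tall; origin: centre of its underside. A bystander.
- garlic: Loose garlic bulb, about 53 mm across and 53 mm tall; origin: centre of its underside. A bystander.
- salt_shaker: Loose salt shaker, 44 mm across and 90 mm tall, grey cap; origin: centre of its underside. A bystander.
Things that resemble listed ones, but are neither listed nor needed, are in the scene too. Several things have the shape of the disc; the one meant has the colours described above.

How it is judged:
At the end, for the whole second after the job is handed in: The disc is fully home and at rest: its origin is less than 36 mm above the base's origin (home is 34 mm, raised 48 mm), it lies level within 0.035 rad, and the notch point is within 7 mm of the pin seen from above (z of disc in the frame of base below 0.036 m and horizontal distance between notch and pin below 0.007 m and angle between disc's own z axis and vertical below 0.035 rad and linear speed of disc below 0.01 m/s); the robot touches nothing.
It fails at once if the disc is lifted: its origin rises more than 8 mm above its raised position on the base (z of disc in the frame of base above 0.056 m).
It fails at once if the onion is moved by more than 30 mm (distance of onion from where it was at the start of the episode above 0.03 m).
It fails at once if the garlic is moved by more than 30 mm (distance of garlic from where it was at the start of the episode above 0.03 m).
It fails at once if the salt shaker is moved by more than 30 mm (distance of salt_shaker from where it was at the start of the episode above 0.03 m).
It also fails if it takes over 64 s, if anything falls off the work surface, if the arm or the gripper's body presses on something with over 40 N, if the wrist force passes 120 N, or if a joint passes its speed limit or range.

## Robot

A 7-joint arm with a two-finger parallel gripper is mounted at the origin on a cart in front of the work surface, level with it; the furniture and walls round the work are solid. World frame = base frame: x ahead of the robot, y to its left, z up, the work surface at z = 0. Lengths are in m, angles in rad, forces in N, time in s.
With the tool pointing down it reaches from about 0.4 to 0.875 m from the base axis. Payload 6.5 kg.
Tool frame: the origin (TCP) lies between the finger pads; the fingertips stand 17 mm ahead of it and the grasp point (between the pads) lies 2 mm behind it; z points along the fingers, y is the direction in which the jaws open and shut (so a half turn about z gives the same grasp; the last joint's range is limited). The gripper opens to 85 mm and grips with 20 to 120 N. Pads are 22 mm wide; open, the fingers measure 114 mm over their backs; the gripper's body (76 mm by 85 mm) begins 54 mm behind the grasp point. The pads swing forward as they close: fully open they stand 13 mm farther back than shut.
Start: joints at [1.138, 0.536, -0.004, 1.538, 0.003, 1.067, -0.071], TCP at [0.233, -0.607, 0.248] pointing down, gripper open.
Joint ranges: [-2.7, 2.7], [-0.37, 2.16], [-1.27, 1.26], [0.24, 2.4], [-1.31, 4.45], [0.19, 1.91], [-2.76, 2.76]. Speed limits (rad/s): [2.39, 2.39, 3.14, 3.14, 3.14, 3.14, 3.14].

## Interface

Orientations are given as [roll, pitch, yaw] about the fixed x, y, z axes, in that order (R = Rz(yaw) Ry(pitch) Rx(roll)).
In Python, from bench import ctrl, snapshot, camera_params, job, recognise, regions_of gives the robot as it stands.
- The arm moves only by the shell command python3 -m pendant 'ROWS' [FORCE]. ROWS is JSON, a list of rows, each an object with "hand": the finger opening in m, from 0 to 0.0854; "linear": the shift along the world's x, y, z in m, a list of three; "roll": the turn about the world's z in degrees. In form: [{"hand": hand, "linear": [tx, ty, tz], "roll": roll}, ...]. A call has 1 to 8 rows; each row is the pose to reach, as a shift and turn from the pose measured when the call began; what a row does not reach only later rows make up. A row lasts 1/8 s, in which the tool goes at most 62.5 mm and 10.7 degrees, less where a joint would pass 70% of its speed; a pose out of reach is approached as far as the arm can. A call with a gripper value outside its range is refused whole. The fingers move at their own pace and stop on an object; FORCE is the grip in N (left out, the last holds). Time passes only in rows, so rows that repeat a pose let the fingers close. It gives the time, the measured TCP pose, the force and the opening at its end, in the units of the state.
- ctrl.read_state(): the state, without advancing time (a new reading comes with each control period).
- snapshot(name): name is "scene" or "top" or "wrist"; returns the picture (384x512x3 uint8, blue, green, red); there is no depth.
- camera_params(name): a dict with "fovy" (degrees; the focal length in pixels is half the picture's height over the tangent of half this angle, whatever the lens; pixels are square), "cx", "cy" (the principal point, pixels), "D" ([k1, k2, p1, p2, k3] as OpenCV has them; the pictures are not rectified), "rvec" (rotation vector, rad) and "tvec" (3), from world to camera coordinates, as OpenCV has them. Camera axes: x right, y down, z forward; pixel columns grow to the right and rows downward; lengths in m; the calibration is good to about 2 mm. A picture is of the moment at which its call begins: read the wrist's pose just before it. camera_params takes no time and is no camera call; for the wrist camera it gives the pose at the moment of the call.
- job.sign_off(): hands the job in, once; it reports no verdict.
Trained networks look in the newest picture that a camera, given by its name, has taken for a name from the list of things; names that differ only in an ending like _2 or _b are one class to them, and where a whole thing is asked for, a point or a joint stands for the part that bears it (a point fixed in the world has none). Each returns a list of dicts, best first, with "p" (0 to 1); they miss things now and then, are a little off and sometimes report something else, mostly with a low value. They report only what shows in the picture. A call takes as long as a camera call. They do not tell look-alikes from the thing itself.
- recognise(camera, target): "position" ([row, column] in pixels, amid what is visible of it).
- regions_of(camera, target): "pixels" (384x512 bool, what is visible of it) and "position" ([row, column] in pixels, amid what is visible of it).
The state is a dict: "time": time; "qpos": joint angles; "joint_vel": joint speeds; "joint_efforts": joint torques, N m; "tcp_pos": TCP position; "eef_rot": TCP orientation; "wrist_force": force on the tool from outside, world axes, zero at the start; "moment": the same for the moment, N m; "gripper_width": opening from 0.0 (shut) to 1.0 (fully open).
Only numpy, scipy, OpenCV 4.12 (cv2) and the standard library are available. Lean on these libraries where they do the work, as an engineer would, in place of code of your own. Each camera call takes 0.05 s, during which the arm holds its last target.

## Working session

There is one attempt and no reset: what is moved stays moved. The work goes in short steps, Python scripts to look and compute and a shell command to move; the robot and the scene stay as the last step left them, time stands still between calls to the robot, and variables do not carry over. Pictures are saved under pics/ and viewed, and the job is handed in when it is done.

```bash
mkdir -p pics; ls; python3 - <<'E'
from bench import ctrl,snapshot,camera_params
import cv2
print(ctrl.read_state())
for n in("scene","top","wrist"):
    cv2.imwrite(f"pics/{n}0.png",snapshot(n)); print(n,camera_params(n))
E
```

```text
pics
{'time': 0.0, 'qpos': array([ 1.13777569,  0.53720965, -0.00446022,  1.53887136,  0.002599  ,
        1.06728339, -0.07118296]), 'joint_vel': array([-6.14764571e-06,  7.17000374e-04,  1.00172716e-03, -9.34249193e-04,
       -2.28835340e-03,  4.93865851e-04,  1.96486742e-04]), 'joint_efforts': array([ 1.03387379e-04, -5.83391833e+01,  1.04879446e+00, -2.59096938e+01,
        1.23927757e-02,  9.65236308e-03, -1.52377157e-05]), 'tcp_pos': array([ 0.23290334, -0.60619545,  0.24738536]), 'eef_rot': array([-3.13983061e+00,  1.17374587e-04,  3.66927801e-01]), 'wrist_force': array([-0.36227603, -0.00075897, -0.45821864]), 'moment': array([ 0.0022631 ,  0.00128115, -0.0327383 ]), 'gripper_width': 0.9999374263677805}
scene {'fovy': 53.29247458260164, 'cx': 253.6527032038362, 'cy': 191.77085701320607, 'D': array([0.01229529, 0.        , 0.        , 0.        , 0.        ]), 'rvec': array([ 2.13195182,  0.13561758, -0.0971356 ]), 'tvec': array([-0.53623469,  0.08281192,  1.03659172])}
top {'fovy': 55.45362946429219, 'cx': 259.4364948508112, 'cy': 190.31874927007473, 'D': array([-0.03792281,  0.        ,  0.        ,  0.        ,  0.        ]), 'rvec': array([ 2.17048655, -2.15556482,  0.18310874]), 'tvec': array([0.07001462, 0.54789782, 0.84677307])}
wrist {'fovy': 59.676630100282864, 'cx': 250.04808986306514, 'cy': 188.15285034397456, 'D': array([-0.0437238,  0.       ,  0.       ,  0.       ,  0.       ]), 'rvec': array([-2.38968544,  1.64174784,  0.23615505]), 'tvec': array([-0.64763094, -0.03631374,  0.37925844])}
```

View pics/scene0.png

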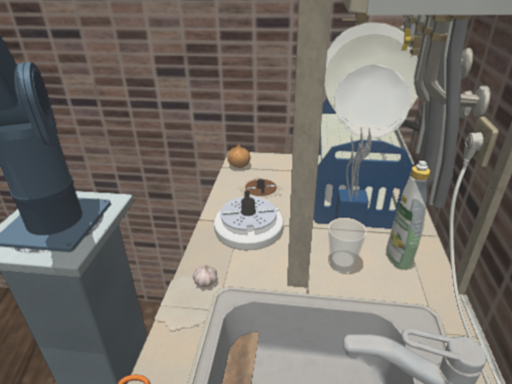

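View pics/top0.png

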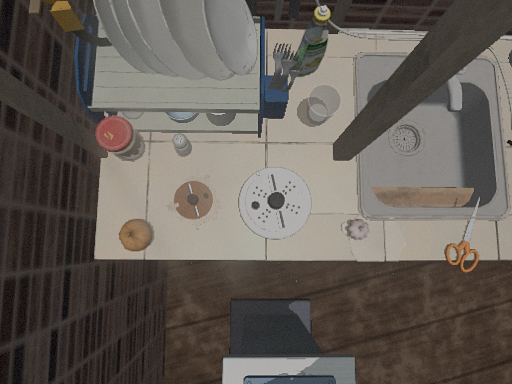

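View pics/wrist0.png

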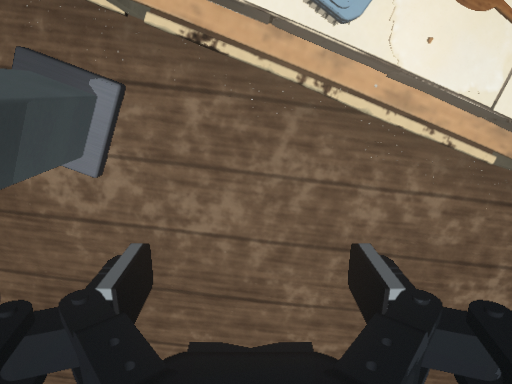

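The top view shows a steel disc on a white base at about (row 201, col 276), with its peg at about (205, 255). A brown look-alike lies at (200, 193), and the steel and white one fits the description. I'll confirm that in a crop and measure.

```bash
cat > h.py <<'E'
import numpy as np,cv2
from bench import *
def K(p):
    f=192/np.tan(np.radians(p['fovy']/2)); return np.array([[f,0,p['cx']],[0,f,p['cy']],[0,0,1]])
def back(p,rc,z):
    n=cv2.undistortPoints(np.array([[[rc[1],rc[0]]]],float),K(p),p['D']).ravel()
    R=cv2.Rodrigues(p['rvec'])[0]; c=-R.T@p['tvec']; d=R.T@np.array([n[0],n[1],1])
    return c+d*(z-c[2])/d[2]
def proj(p,X):
    a=cv2.projectPoints(np.array([X],float),p['rvec'],p['tvec'],K(p),p['D'])[0].ravel(); return a[::-1]
E
python3 - <<'E'
from h import *
im={n:snapshot(n) for n in("scene","top")}
hs=dict(base=.03,disc=.052,notch=.048,peg_top=.082,hub_top=.086,pin=.046,post_foot=0,onion=.04,garlic=.026,salt_shaker=.045)
for n in im:
    p=camera_params(n)
    for t,z in hs.items():
        print(n,t,[(np.round(r['position'],1).tolist(),round(r['p'],2),np.round(back(p,r['position'],z)[:2],3).tolist()) for r in recognise(n,t)[:4]])
a=cv2.resize(im['top'][150:250,220:330],None,fx=5,fy=5,interpolation=cv2.INTER_CUBIC)
b=cv2.resize(im['scene'][170:260,200:300],None,fx=5,fy=5,interpolation=cv2.INTER_CUBIC)
cv2.imwrite("pics/ct.png",a);cv2.imwrite("pics/cs.png",b)
E
```

```text
scene base [([233.0, 249.4], 0.7, [0.534, -0.022])]
scene disc [([186.0, 260.3], 0.92, [0.539, 0.163]), ([207.8, 247.3], 0.81, [0.518, 0.053])]
scene notch [([211.9, 248.1], 0.92, [0.522, 0.04]), ([184.9, 263.8], 0.56, [0.547, 0.177])]
scene peg_top [([213.5, 251.4], 0.76, [0.539, -0.013]), ([188.7, 259.3], 0.64, [0.544, 0.101])]
scene hub_top [([186.0, 260.8], 0.92, [0.547, 0.108]), ([209.6, 247.5], 0.63, [0.528, -0.003])]
scene pin [([232.8, 245.5], 0.89, [0.528, -0.043])]Traceback (most recent call last):
  File "<stdin>", line 7, in <module>
ValueError: it knows: base, collar, disc, garlic, hub_top, notch, onion, peg_top, pin, salt_shaker
```

```bash

python3 - <<'E'
from h import *
im={n:snapshot(n) for n in("scene","top")}
hs=dict(base=.03,disc=.052,notch=.048,peg_top=.082,hub_top=.086,pin=.046,onion=.04,garlic=.026,salt_shaker=.045)
for n in ("top",):
    p=camera_params(n)
    for t,z in hs.items():
        print(n,t,[(np.round(r['position'],1).tolist(),round(r['p'],2),np.round(back(p,r['position'],z)[:2],3).tolist()) for r in recognise(n,t)[:4]])
print("post",back(p,(160,345),0))
a=cv2.resize(im['top'][150:250,220:330],None,fx=5,fy=5,interpolation=cv2.INTER_CUBIC)
b=cv2.resize(im['scene'][170:260,200:300],None,fx=5,fy=5,interpolation=cv2.INTER_CUBIC)
cv2.imwrite("pics/ct.png",a);cv2.imwrite("pics/cs.png",b)
E
```

```text
top base [([227.7, 266.5], 0.61, [0.458, 0.056]), ([206.4, 274.0], 0.48, [0.509, 0.038])]
top disc [([199.6, 192.5], 0.96, [0.522, 0.232]), ([199.5, 274.0], 0.66, [0.524, 0.04])]
top notch [([202.0, 193.5], 0.69, [0.517, 0.23]), ([199.1, 274.9], 0.57, [0.525, 0.037])]
top peg_top [([197.2, 194.9], 0.8, [0.524, 0.222]), ([204.7, 273.1], 0.56, [0.508, 0.044])]
top hub_top [([201.2, 193.9], 0.69, [0.514, 0.224]), ([200.5, 272.4], 0.56, [0.517, 0.046])]
top pin [([229.9, 270.9], 0.67, [0.452, 0.047])]
top onion [([234.5, 135.3], 0.64, [0.439, 0.366])]
top garlic [([229.2, 360.1], 0.56, [0.455, -0.173])]
top salt_shaker [([145.1, 181.9], 0.52, [0.656, 0.263])]
post [ 0.63346492 -0.14748162  0.        ]
```

View pics/ct.png

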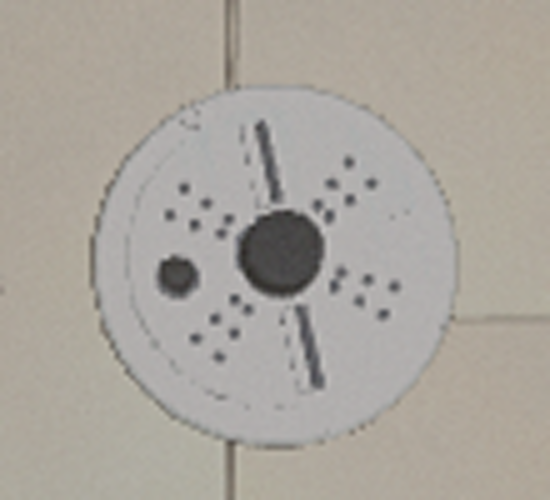

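View pics/cs.png

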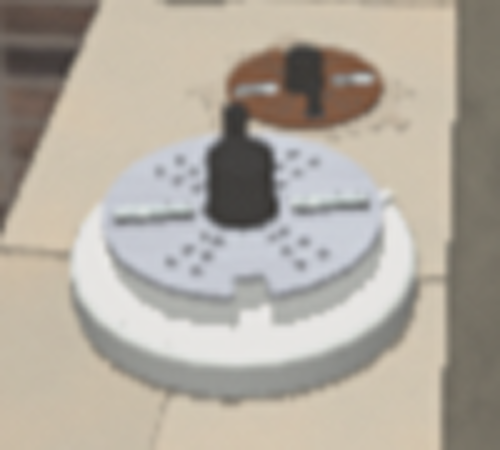

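```bash

python3 - <<'E'
from h import *
t=camera_params("top");s=camera_params("scene")
cv=lambda c,x0,y0:((c[1]+.5)/5-.5+y0,(c[0]+.5)/5-.5+x0)
T=lambda c,z:back(t,cv(c,220,150),z)[:2]
S=lambda c,z:back(s,cv(c,200,170),z)[:2]
print("hub top",T((281,253),.086)); print("peg",T((178,276),.082)); 
print("base outline",T((275,266),.03))
print("rib T",T((190,120),.038)); print("rib S",S((388,195),.038))
print("other T",T((400,212),.038))
print("notch S",S((250,287),.05), "hubS",S((238,148),.086),"pegS",S((236,108),.082))
# base fit by mask
im=snapshot("top")
c=np.array(T((275,266),.03))
ang=np.linspace(0,2*np.pi,24)
# overlay
o=cv2.resize(im[150:250,220:330],None,fx=5,fy=5,interpolation=cv2.INTER_CUBIC)
print("centre",c)
sc=snapshot("scene")
h=c
for deg in range(0,360,30):
    X=[h[0]+.079*np.cos(np.radians(deg)),h[1]+.079*np.sin(np.radians(deg)),.038]
    r=proj(t,X);q=(int((r[1]-220)*5+2),int((r[0]-150)*5+2)); cv2.circle(o,q,3,(0,0,255),1); cv2.putText(o,str(deg),q,0,.4,(255,0,0))
cv2.imwrite("pics/ov.png",o)
b=cv2.resize(sc[170:260,200:300],None,fx=6,fy=6,interpolation=cv2.INTER_CUBIC)
for deg in range(0,360,30):
    X=[h[0]+.079*np.cos(np.radians(deg)),h[1]+.079*np.sin(np.radians(deg)),.038]
    r=proj(s,X);q=(int((r[1]-200)*6+2),int((r[0]-170)*6+2)); cv2.circle(b,q,3,(0,0,255),1); cv2.putText(b,str(deg),q,0,.4,(255,0,0))
cv2.imwrite("pics/ovs.png",b)
E
```

```text
hub top [0.51814397 0.03782747]
peg [0.50765106 0.08463763]
base outline [0.51809009 0.03656043]
rib T [0.5882928  0.07848578]
rib S [0.59390198 0.07780861]
other T [ 0.54403478 -0.02362557]
notch S [ 0.53556446 -0.02429105] hubS [0.52063589 0.04167803] pegS [0.51290251 0.08510875]
centre [0.51809009 0.03656043]
```

View pics/ov.png

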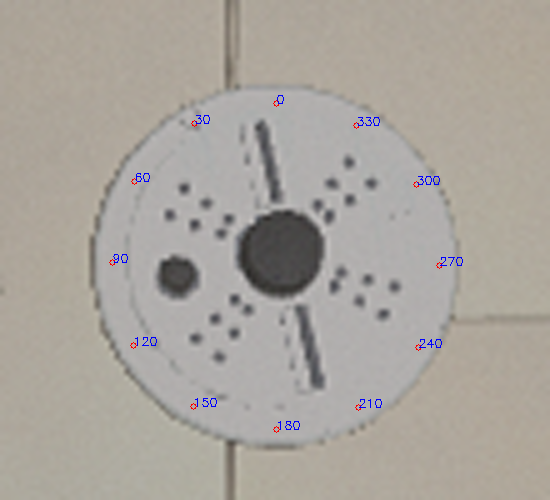

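View pics/ovs.png

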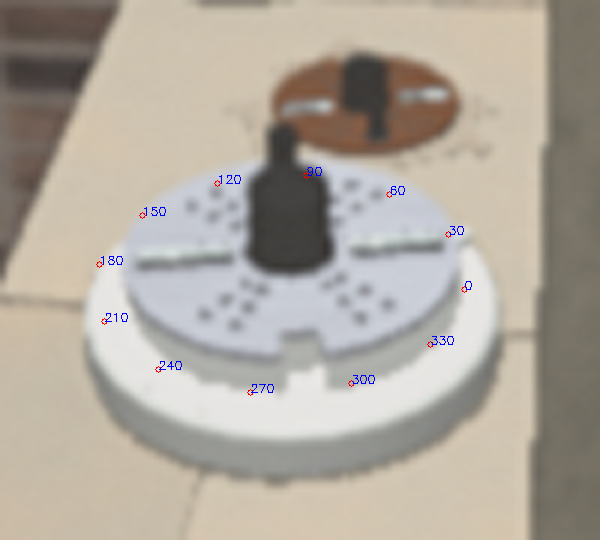

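The rib, and so the pin, is at about 31° from the base centre (0.518, 0.037). The peg is at about 102°, so it has to go round by about +109°, ending near 211°. I'm bringing the arm over, clear of the post at about (0.63, -0.15).

```bash
python3 -m pendant '[{"hand":0.0,"linear":[0.02,0.055,0.01],"roll":0},{"hand":0.0,"linear":[0.045,0.11,0.02],"roll":0},{"hand":0.0,"linear":[0.07,0.165,0.03],"roll":0},{"hand":0.0,"linear":[0.095,0.22,0.04],"roll":0},{"hand":0.0,"linear":[0.12,0.275,0.04],"roll":0},{"hand":0.0,"linear":[0.145,0.33,0.04],"roll":0},{"hand":0.0,"linear":[0.17,0.385,0.04],"roll":0},{"hand":0.0,"linear":[0.19,0.44,0.04],"roll":0}]' 20
```

```text
time: 2.2
tcp_pos: [0.4239, -0.1649, 0.2887]
eef_rot: [3.141, -0.001, 0.367]
wrist_force: [1.6, 0.2, 0.0]
gripper_width: 0.001
```

```bash
python3 - <<'E'
from h import *
s=ctrl.read_state();p=camera_params("wrist")
R=cv2.Rodrigues(p['rvec'])[0];c=-R.T@p['tvec'];print(s['qpos'],c-s['tcp_pos'],"fwd",R[2])
cv2.imwrite("pics/w1.png",snapshot("wrist"))
E
python3 -m pendant '[{"hand":0.0,"linear":[0.01,0.05,0.0],"roll":0},{"hand":0.0,"linear":[0.02,0.10,0.0],"roll":0},{"hand":0.0,"linear":[0.03,0.15,0.0],"roll":0},{"hand":0.0,"linear":[0.03,0.2,0.0],"roll":0},{"hand":0.0,"linear":[0.03,0.2,0.0],"roll":0}]'
python3 - <<'E'
from h import *
s=ctrl.read_state();p=camera_params("wrist")
R=cv2.Rodrigues(p['rvec'])[0];c=-R.T@p['tvec'];print(s['qpos'],c-s['tcp_pos'],"fwd",R[2])
cv2.imwrite("pics/w2.png",snapshot("wrist"))
E
```

```text
[ 0.51117984  0.16548668 -0.26578823  1.97426275  0.0513712   1.00692728
 -0.98238506] [0.06575921 0.02700143 0.12581433] fwd [-0.26002102 -0.10068064 -0.96033977]
time: 2.88
tcp_pos: [0.4564, 0.0472, 0.2892]
eef_rot: [-3.138, -0.005, 0.384]
wrist_force: [-0.8, -0.4, -0.2]
gripper_width: 0.002
[ 0.19447019  0.18601614 -0.43950164  1.95864146  0.0879223   1.01151762
 -1.47194904] [0.06504261 0.02741906 0.12608439] fwd [-0.25627317 -0.09951404 -0.96146816]
```

View pics/w2.png

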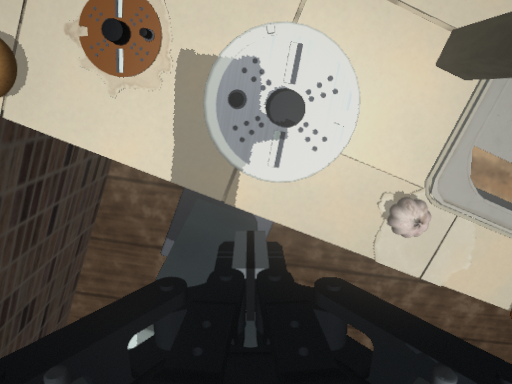

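The wrist view shows the rib at (29, 270), the notch at (125, 338), the hub at (107, 286) and the peg at (99, 237). I'll measure these in an enlarged crop.

```bash
python3 - <<'E'
from h import *
im=cv2.imread("pics/w2.png")[15:190,195:370]
cv2.imwrite("pics/w2c.png",cv2.resize(im,None,fx=3.4,fy=3.4,interpolation=cv2.INTER_CUBIC))
E
```

```text
(no output)
```

View pics/w2c.png

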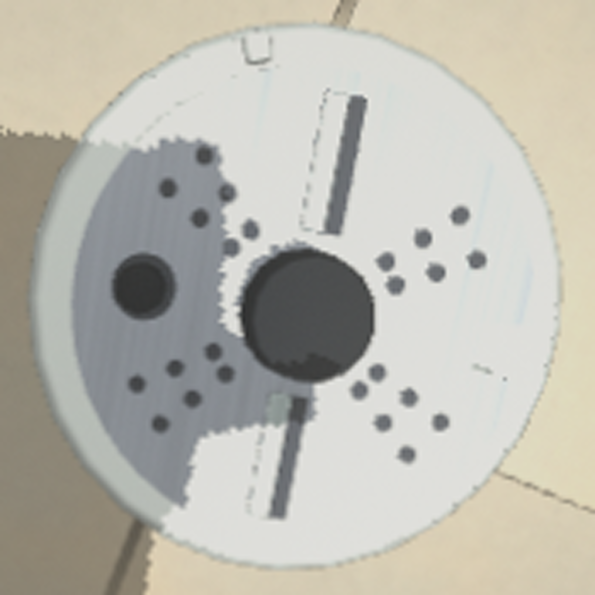

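```bash
cat >> h.py <<'E'
def crop_pt(c,x0,y0,f): return ((c[1]+.5)/f-.5+y0,(c[0]+.5)/f-.5+x0)
E
python3 - <<'E'
from h import *
p=camera_params("wrist")
W=lambda c,z:back(p,crop_pt(c,195,15,3.4),z)[:2]
hub=W((310,314),.086);peg=W((143,286),.082);rib=W((258,46),.038)
base=W((297,296),.03)
print("hub",hub,"peg",peg,"rib",rib,"base",base)
a=lambda v:(np.degrees(np.arctan2(v[1],v[0]))%360,np.hypot(*v))
for c in(hub,base): print(a(peg-c),a(rib-c),a(W((495,371),.05)-c))
E
```

```text
hub [0.52156723 0.03587943] peg [0.51109763 0.08249212] rib [0.58945552 0.07711892] base [0.52527107 0.03600051]
(np.float64(102.65902359983261), np.float64(0.04777399594046523)) (np.float64(31.277045823765764), np.float64(0.07943245428929221)) (np.float64(275.0476880454424), np.float64(0.06573722720320423))
(np.float64(106.95437693698057), np.float64(0.04860407604025028)) (np.float64(32.644798161792735), np.float64(0.07622576213477218)) (np.float64(271.81602705911723), np.float64(0.06563632582317626))
```

```bash
python3 -m pendant '[{"hand":0.0,"linear":[0.043,0.025,-0.02],"roll":-5},{"hand":0.0,"linear":[0.086,0.05,-0.05],"roll":-9},{"hand":0.0,"linear":[0.086,0.05,-0.09],"roll":-9},{"hand":0.0,"linear":[0.086,0.05,-0.13],"roll":-9},{"hand":0.0,"linear":[0.086,0.05,-0.15],"roll":-9},{"hand":0.0,"linear":[0.086,0.05,-0.15],"roll":-9}]'
python3 - <<'E'
from h import *
s=ctrl.read_state();print(s['qpos'])
cv2.imwrite("pics/w3.png",snapshot("wrist"));cv2.imwrite("pics/s3.png",cv2.resize(snapshot("scene")[120:270,180:330],None,fx=4,fy=4))
E
```

```text
time: 3.68
tcp_pos: [0.5415, 0.0924, 0.1375]
eef_rot: [-3.14, -0.0, 0.221]
wrist_force: [-0.0, 1.4, 0.8]
gripper_width: 0.001
[ 0.03020972  0.54438113 -0.36456021  1.87507513  0.2664258   0.76914243
 -1.82860368]
```

View pics/w3.png

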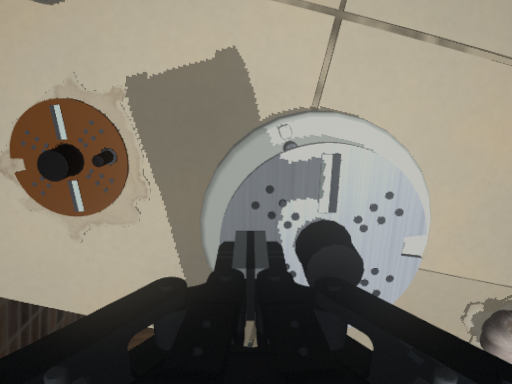

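View pics/s3.png

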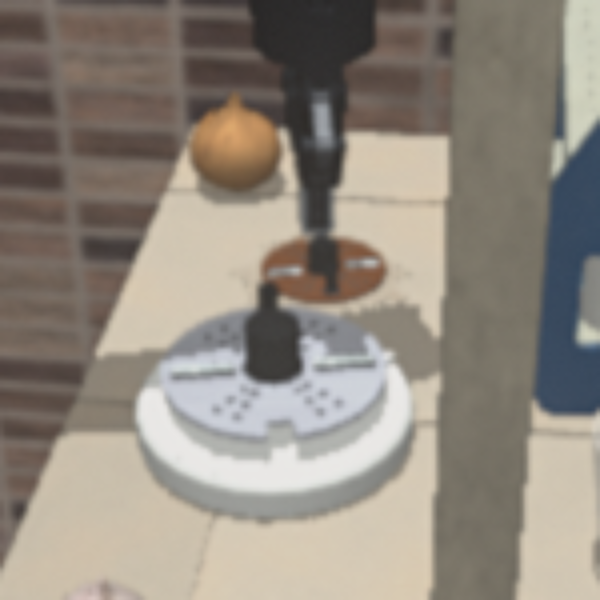

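```bash
python3 -m pendant '[{"hand":0.0,"linear":[0.001,0.004,-0.02],"roll":0},{"hand":0.0,"linear":[0.001,0.004,-0.04],"roll":0},{"hand":0.0,"linear":[0.001,0.004,-0.055],"roll":0},{"hand":0.0,"linear":[0.001,0.004,-0.06],"roll":0},{"hand":0.0,"linear":[0.001,0.004,-0.06],"roll":0}]'
cat > way.py <<'E'
from h import *
import sys
C=np.array([.5205,.0365]);th0,th1,n=map(float,sys.argv[1:4]);r=float(sys.argv[4]) if len(sys.argv)>4 else .054
s=ctrl.read_state();p=s['tcp_pos'];y=np.degrees(s['eef_rot'][2])
print("pos",p,"yaw",y,"force",s['wrist_force'],s['qpos'])
for th in np.linspace(th0,th1,int(n)):
    a=np.radians(th);u=np.array([np.cos(a),np.sin(a)]);t=np.array([-u[1],u[0]])
    q=C+r*u-.018*t-p[:2]; print(round(th,1),np.round(q,4),round((th-90-y+180)%360-180,1))
E
python3 way.py 92 148 8
```

```text
time: 4.4
tcp_pos: [0.5442, 0.0975, 0.0796]
eef_rot: [-3.14, -0.005, 0.222]
wrist_force: [-0.4, -0.2, 0.5]
gripper_width: 0.003
pos [0.54416019 0.09754136 0.0795812 ] yaw 12.697888127551636 force [-0.40016801 -0.15913072  0.50625237] [-0.00766481  0.6375536  -0.3279115   1.89271261  0.31657059  0.6568685
 -1.87656855]
92.0 [-0.0076 -0.0064] -10.7
100.0 [-0.0153 -0.0047] -2.7
108.0 [-0.0232 -0.0041] 5.3
116.0 [-0.0312 -0.0046] 13.3
124.0 [-0.0389 -0.0062] 21.3
132.0 [-0.0464 -0.0089] 29.3
140.0 [-0.0535 -0.0125] 37.3
148.0 [-0.0599 -0.0172] 45.3
```

```bash
python3 -m pendant '[{"hand":0.0,"linear":[-0.009,-0.005,-0.001],"roll":-3},{"hand":0.0,"linear":[-0.015,-0.005,-0.001],"roll":-2},{"hand":0.0,"linear":[-0.023,-0.004,-0.001],"roll":5},{"hand":0.0,"linear":[-0.031,-0.005,-0.001],"roll":13},{"hand":0.0,"linear":[-0.039,-0.006,-0.001],"roll":21},{"hand":0.0,"linear":[-0.046,-0.009,-0.001],"roll":29},{"hand":0.0,"linear":[-0.053,-0.0125,-0.001],"roll":37},{"hand":0.0,"linear":[-0.06,-0.017,-0.001],"roll":45}]'
python3 way.py 148 204 8
python3 - <<'E'
from h import *
cv2.imwrite("pics/t4.png",cv2.resize(snapshot("top")[150:250,220:330],None,fx=5,fy=5,interpolation=cv2.INTER_CUBIC));cv2.imwrite("pics/s4.png",cv2.resize(snapshot("scene")[120:270,180:330],None,fx=4,fy=4))
E
```

```text
time: 5.4
tcp_pos: [0.4846, 0.0809, 0.0793]
eef_rot: [-3.141, -0.006, 1.014]
wrist_force: [0.4, 0.3, -0.3]
gripper_width: 0.004
pos [0.48458736 0.08088415 0.07926725] yaw 58.09129352512635 force [ 0.38280534  0.32664725 -0.29718382] [ 0.16855736  0.60276423 -0.52991336  2.03859609  0.50392105  0.6244126
 -1.25741076]
148.0 [-0.0003 -0.0005] -0.1
156.0 [-0.0061 -0.006 ] 7.9
164.0 [-0.011  -0.0122] 15.9
172.0 [-0.0151 -0.019 ] 23.9
180.0 [-0.0181 -0.0264] 31.9
188.0 [-0.0201 -0.0341] 39.9
196.0 [-0.021 -0.042] 47.9
204.0 [-0.0207 -0.0499] 55.9
```

View pics/s4.png

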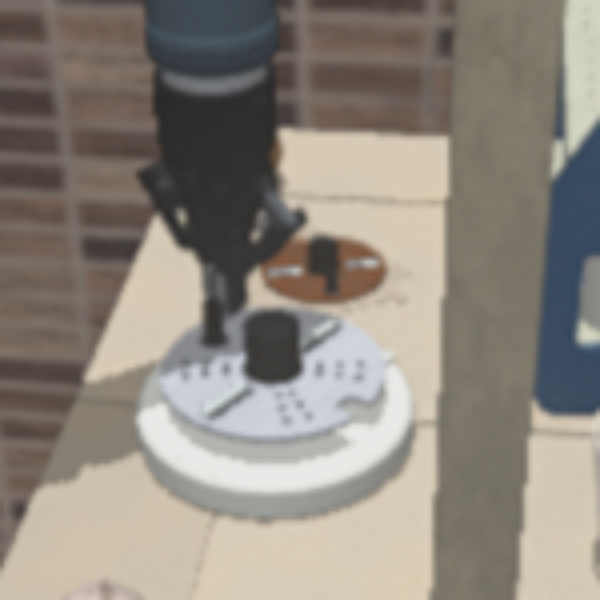

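View pics/t4.png

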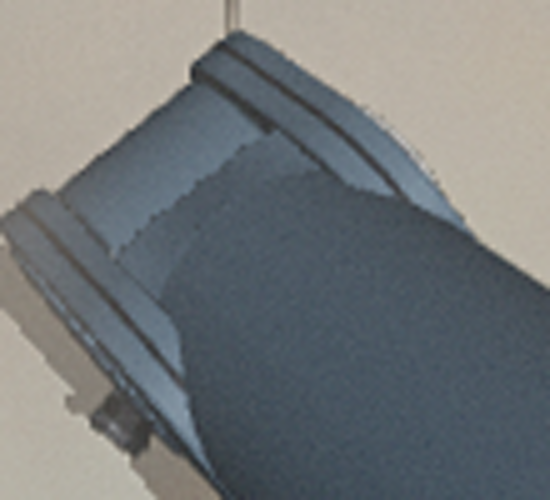

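The disc follows the finger, and the notch is now on the right in the scene view at about (400, 357). I'm continuing along the arc.

```bash
python3 -m pendant '[{"hand":0.0,"linear":[-0.006,-0.006,-0.001],"roll":8},{"hand":0.0,"linear":[-0.011,-0.012,-0.001],"roll":16},{"hand":0.0,"linear":[-0.015,-0.019,-0.001],"roll":24},{"hand":0.0,"linear":[-0.018,-0.0265,-0.001],"roll":32},{"hand":0.0,"linear":[-0.02,-0.034,-0.001],"roll":40},{"hand":0.0,"linear":[-0.021,-0.042,-0.001],"roll":48},{"hand":0.0,"linear":[-0.021,-0.047,-0.001],"roll":53}]'
python3 way.py 201 211 6
python3 - <<'E'
from h import *
cv2.imwrite("pics/w5.png",snapshot("wrist"));cv2.imwrite("pics/s5.png",cv2.resize(snapshot("scene")[170:260,200:300],None,fx=6,fy=6,interpolation=cv2.INTER_CUBIC))
E
```

```text
time: 6.38
tcp_pos: [0.4634, 0.033, 0.0782]
eef_rot: [-3.141, -0.004, 1.935]
wrist_force: [-0.2, 1.4, -0.4]
gripper_width: -0.002
pos [0.46343336 0.03301405 0.07823081] yaw 110.85434777164274 force [-0.21179473  1.3698535  -0.41260303] [ 0.43511889  0.64275745 -0.74979216  2.09097702  0.70165434  0.67746012
 -0.42444208]
201.0 [0.0002 0.0009] 0.1
203.0 [ 0.0003 -0.001 ] 2.1
205.0 [ 0.0005 -0.003 ] 4.1
207.0 [ 0.0008 -0.005 ] 6.1
209.0 [ 0.0011 -0.007 ] 8.1
211.0 [ 0.0015 -0.0089] 10.1
```

View pics/s5.png

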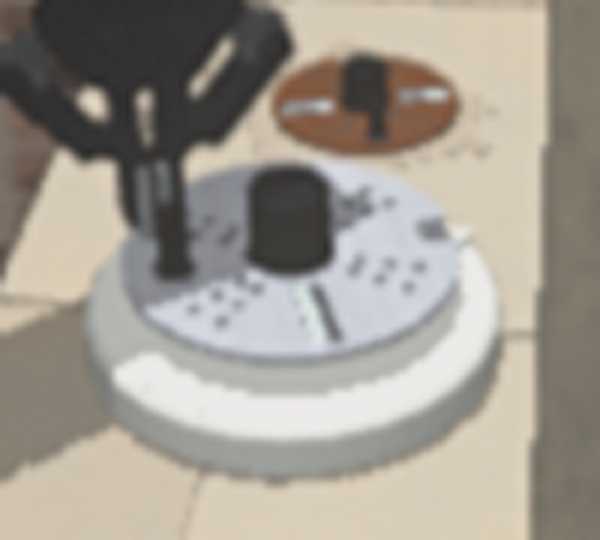

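View pics/w5.png

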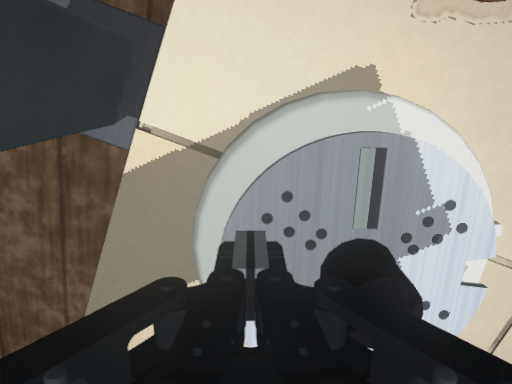

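```bash
python3 - <<'E'
from h import *
im=cv2.imread("pics/w5.png")[200:330,412:512]
cv2.imwrite("pics/w5c.png",cv2.resize(im,None,fx=4.5,fy=4.5,interpolation=cv2.INTER_CUBIC))
p=camera_params("wrist");C=np.array([.5205,.0365])
for n,rc,z in(("rib",(228,497),.038),):
    v=back(p,rc,z)[:2]-C;print(n,np.degrees(np.arctan2(v[1],v[0])),np.hypot(*v))
for d in range(12,40,4):
    print(d,proj(p,[C[0]+.072*np.cos(np.radians(d)),C[1]+.072*np.sin(np.radians(d)),.052]))
E
```

```text
rib 33.46231501576006 0.08270633375519974
12 [289.09279946 486.4885026 ]
16 [280.81693179 489.49848951]
20 [272.36340357 491.91722652]
24 [263.76724684 493.71918005]
28 [255.06593958 494.88053554]
32 [246.29938757 495.37953506]
36 [237.50986913 495.19684155]
```

View pics/w5c.png

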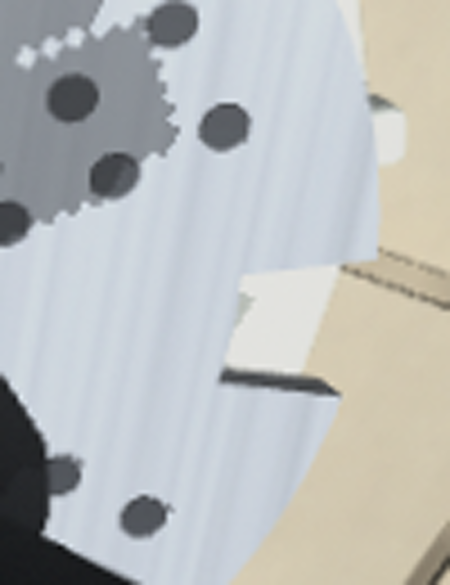

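```bash
python3 -m pendant '[{"hand":0.0,"linear":[0.0004,-0.002,0],"roll":3},{"hand":0.0,"linear":[0.0006,-0.004,0],"roll":5},{"hand":0.0,"linear":[0.001,-0.0065,0],"roll":7},{"hand":0.0,"linear":[0.0012,-0.008,0],"roll":9},{"hand":0.0,"linear":[0.0012,-0.008,0],"roll":9}]'
python3 way.py 207 213 4
python3 - <<'E'
from h import *
w=snapshot("wrist");cv2.imwrite("pics/w6.png",cv2.resize(w[200:330,412:512],None,fx=4.5,fy=4.5,interpolation=cv2.INTER_CUBIC))
p=camera_params("wrist");C=np.array([.5205,.0365])
for d in range(16,44,4):
    print(d,proj(p,[C[0]+.072*np.cos(np.radians(d)),C[1]+.072*np.sin(np.radians(d)),.052]))
print(proj(p,[C[0]+.0785*np.cos(np.radians(31.3)),C[1]+.0785*np.sin(np.radians(31.3)),.038]),"rib predicted")
cv2.imwrite("pics/s6.png",cv2.resize(snapshot("scene")[170:260,200:300],None,fx=6,fy=6,interpolation=cv2.INTER_CUBIC))
E
```

```text
time: 7.1
tcp_pos: [0.4646, 0.0245, 0.078]
eef_rot: [-3.14, -0.004, 2.088]
wrist_force: [0.1, 0.4, -0.5]
gripper_width: 0.002
pos [0.46458748 0.02453794 0.07804604] yaw 119.65756469133842 force [ 0.08684082  0.44646218 -0.50285394] [ 0.47783852  0.65799865 -0.78377258  2.08742686  0.73149536  0.69599626
 -0.27677935]
207.0 [-0.0004  0.0035] -2.7
209.0 [-0.      0.0015] -0.7
211.0 [ 0.0004 -0.0004] 1.3
213.0 [ 0.0008 -0.0024] 3.3
16 [300.20558743 480.93420482]
20 [292.20930141 484.63139726]
24 [283.99561891 487.77089404]
28 [275.59651795 490.32547722]
32 [267.04639921 492.26927172]
36 [258.38210627 493.57804769]
40 [249.64291537 494.22955197]
[255.65984746 486.37230946] rib predicted
```

View pics/w6.png

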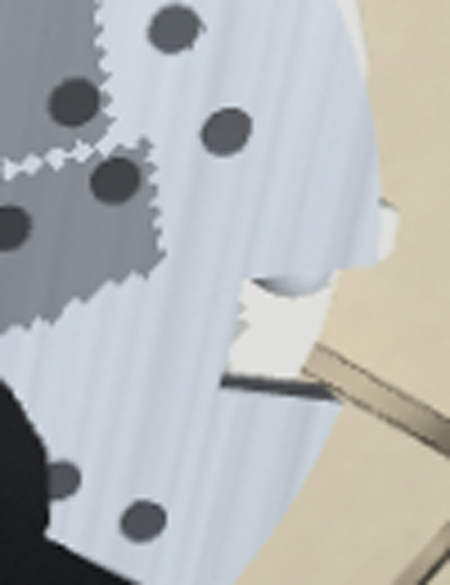

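View pics/s6.png

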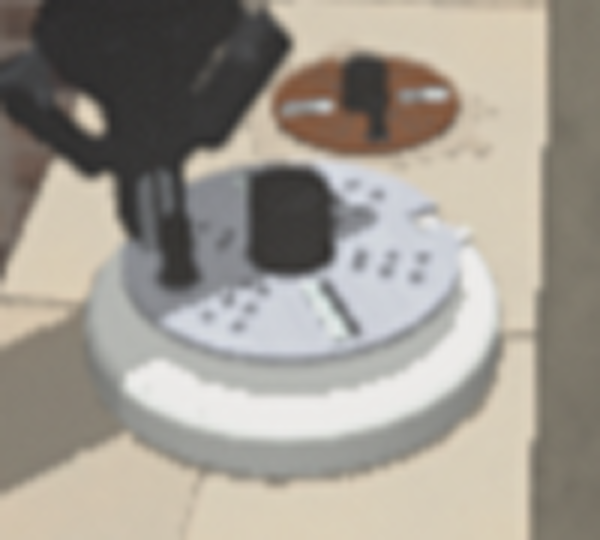

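```bash
python3 - <<'E'
from h import *
p=camera_params("wrist");C=np.array([.5205,.0365])
W=lambda c,z:back(p,crop_pt(c,412,200,4.5),z)[:2]
a=lambda v:(round(float(np.degrees(np.arctan2(v[1],v[0]))),1),round(float(np.hypot(*v)),4))
for c,z in (((290,297),.0445),((258,288),.043),((325,285),.043),((380,268),.052),((338,402),.052),((242,278),.052),((222,378),.052),((388,230),.038)):
    print(c,a(W(c,z)-C))
for d in (29,30,31,32,33,34,35):
  X=C+.069*np.array([np.cos(np.radians(d)),np.sin(np.radians(d))]); q=proj(p,[*X,.046]); print(d,(q[1]-412+.5)*4.5,(q[0]-200+.5)*4.5)
E
```

```text
(290, 297) (29.5, 0.0687)
(258, 288) (29.8, 0.0655)
(325, 285) (30.0, 0.074)
(380, 268) (35.5, 0.0734)
(338, 402) (21.7, 0.0724)
(242, 278) (36.2, 0.0571)
(222, 378) (23.1, 0.0572)
(388, 230) (33.2, 0.0848)
29 299.87251010564836 307.7595177939287
30 301.8724679738548 298.7836654817867
31 303.70797603488506 289.77536085570705
32 305.3775564689349 280.7370864953895
33 306.8797651900438 271.6713626510115
34 308.21319319616265 262.58074705253176
35 309.37646794205335 253.46783468260205
```

```bash
python3 -m pendant '[{"hand":0.0,"linear":[0.0004,-0.002,0],"roll":2},{"hand":0.0,"linear":[0.0009,-0.0042,0],"roll":4},{"hand":0.0,"linear":[0.0009,-0.0042,0],"roll":4},{"hand":0.0,"linear":[0.0009,-0.0042,0],"roll":4}]'
cat > look.py <<'E'
from h import *
import sys
w=snapshot("wrist");cv2.imwrite(f"pics/{sys.argv[1]}.png",cv2.resize(w[200:330,412:512],None,fx=4.5,fy=4.5,interpolation=cv2.INTER_CUBIC))
E
python3 look.py w7
```

```text
time: 7.7
tcp_pos: [0.4654, 0.0203, 0.078]
eef_rot: [-3.14, -0.004, 2.157]
wrist_force: [0.7, 0.8, -0.3]
gripper_width: -0.0
```

View pics/w7.png

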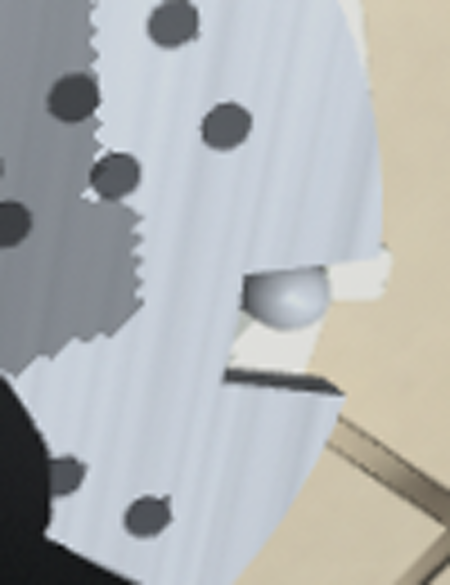

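```bash
python3 - <<'E'
from h import *
p=camera_params("wrist");C=np.array([.5205,.0365])
W=lambda c,z:back(p,crop_pt(c,412,200,4.5),z)[:2]
a=lambda v:(round(float(np.degrees(np.arctan2(v[1],v[0]))),1),round(float(np.hypot(*v)),4))
for c,z in (((288,328),.043),((287,287),.044),((380,260),.052),((342,393),.052),((245,273),.052),((224,371),.052),((388,275),.038)):
    print(c,a(W(c,z)-C))
E
```

```text
(288, 328) (29.1, 0.0705)
(287, 287) (34.1, 0.0682)
(380, 260) (40.1, 0.073)
(342, 393) (26.4, 0.0723)
(245, 273) (40.5, 0.0571)
(224, 371) (27.7, 0.0569)
(388, 275) (32.8, 0.0858)
```

The notch mid-angle is about 33.7° and the pin is at about 33.5°, both from the same picture. I'm backing the finger off and lifting it to check from above.

```bash
python3 -m pendant '[{"hand":0.0,"linear":[-0.003,0.005,0],"roll":0},{"hand":0.0,"linear":[-0.007,0.010,0.002],"roll":0},{"hand":0.0,"linear":[-0.007,0.010,0.03],"roll":0},{"hand":0.0,"linear":[-0.007,0.010,0.07],"roll":0},{"hand":0.0,"linear":[-0.007,0.01,0.1],"roll":-9},{"hand":0.0,"linear":[-0.007,0.005,0.14],"roll":-18},{"hand":0.0,"linear":[-0.007,0.005,0.14],"roll":-28},{"hand":0.0,"linear":[-0.007,0.005,0.14],"roll":-28}]'
python3 - <<'E'
from h import *
cv2.imwrite("pics/w8.png",snapshot("wrist"))
E
```

```text
time: 8.75
tcp_pos: [0.4581, 0.0255, 0.2184]
eef_rot: [-3.141, -0.003, 1.671]
wrist_force: [-0.2, 0.6, -0.0]
gripper_width: 0.002
```

View pics/w8.png

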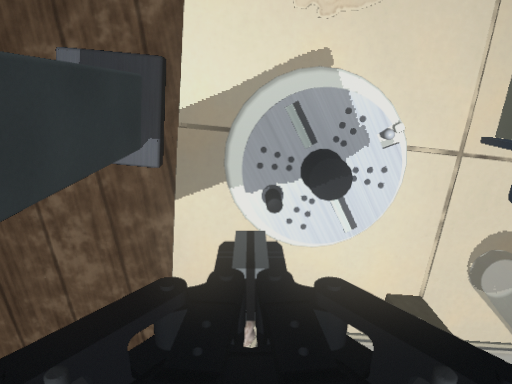

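```bash
python3 - <<'E'
from h import *
w=cv2.imread("pics/w8.png");cv2.imwrite("pics/w8c.png",cv2.resize(w[95:215,290:410],None,fx=5,fy=5,interpolation=cv2.INTER_CUBIC))
E
```

```text
(no output)
```

View pics/w8c.png

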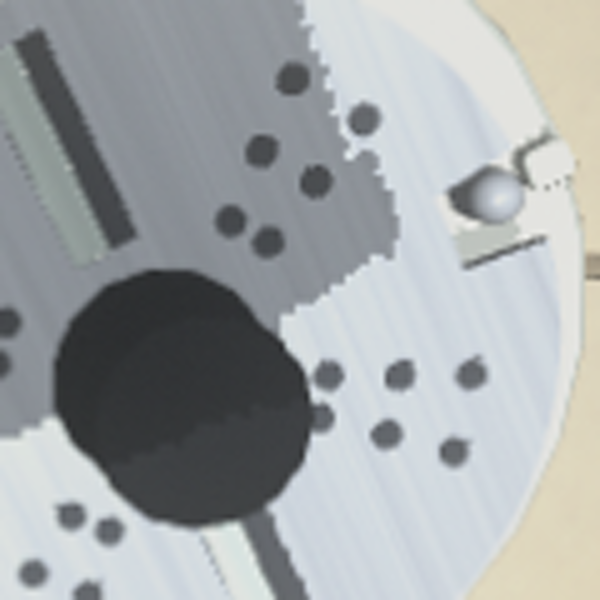

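```bash
python3 - <<'E'
from h import *
p=camera_params("wrist")
W=lambda c,z:back(p,crop_pt(c,290,95,5),z)[:2]
hub=W((207,423),.086);C=np.array([.5205,.0365]);print("hub",hub)
a=lambda v:(round(float(np.degrees(np.arctan2(v[1],v[0]))),1),round(float(np.hypot(*v)),4))
for n,c,z in (("lr",(547,238),.052),("lroot",(465,266),.052),("uroot",(445,190),.052),("urim",(520,147),.052),("pin",(497,193),.0445),("rib",(552,160),.038)):
    print(n,a(W(c,z)-C),a(W(c,z)-hub))
o=cv2.imread("pics/w8c.png")
def D(X,col):
    r=proj(p,X);cv2.circle(o,(int((r[1]-290+.5)*5),int((r[0]-95+.5)*5)),2,col,-1)
# notch outline at several angles
for th,col in((31,(255,0,0)),(34,(0,0,255))):
    q=np.radians(th);R=np.array([[np.cos(q),-np.sin(q)],[np.sin(q),np.cos(q)]])
    for P in((.056,-.007),(.056,.007),(.0715,-.009),(.0715,.009)): D([*(C+R@P),.052],col)
cv2.imwrite("pics/w8o.png",o)
E
```

```text
hub [0.52099072 0.03754003]
lr (27.0, 0.0719) (26.4, 0.071)
lroot (27.4, 0.0569) (26.7, 0.056)
uroot (41.3, 0.059) (40.9, 0.0579)
urim (40.5, 0.0735) (40.1, 0.0724)
pin (34.4, 0.0688) (33.9, 0.0678)
rib (33.6, 0.082) (33.2, 0.081)
```

View pics/w8o.png

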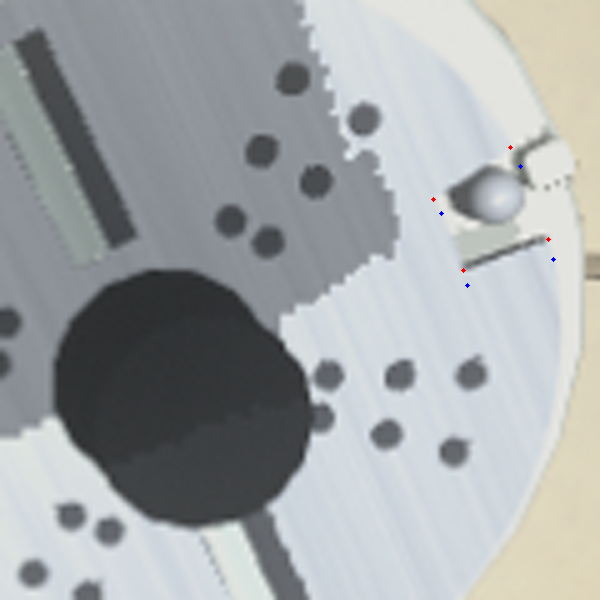

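The notch and pin both read about 34°, so they're aligned. I'm moving over the hub centre at (0.521, 0.037) to press.

```bash
python3 -m pendant '[{"hand":0.0,"linear":[0.032,0.006,0],"roll":0},{"hand":0.0,"linear":[0.063,0.0115,0],"roll":0},{"hand":0.0,"linear":[0.063,0.0115,-0.04],"roll":0},{"hand":0.0,"linear":[0.063,0.0115,-0.08],"roll":0},{"hand":0.0,"linear":[0.063,0.0115,-0.1],"roll":0},{"hand":0.0,"linear":[0.063,0.0115,-0.106],"roll":0},{"hand":0.0,"linear":[0.063,0.0115,-0.106],"roll":0}]'
python3 - <<'E'
from h import *
cv2.imwrite("pics/s9.png",cv2.resize(snapshot("scene")[150:250,190:310],None,fx=5,fy=5,interpolation=cv2.INTER_CUBIC))
E
```

```text
time: 9.68
tcp_pos: [0.5213, 0.0373, 0.1125]
eef_rot: [-3.14, -0.004, 1.674]
wrist_force: [0.3, 0.3, 0.6]
gripper_width: 0.003
```

View pics/s9.png

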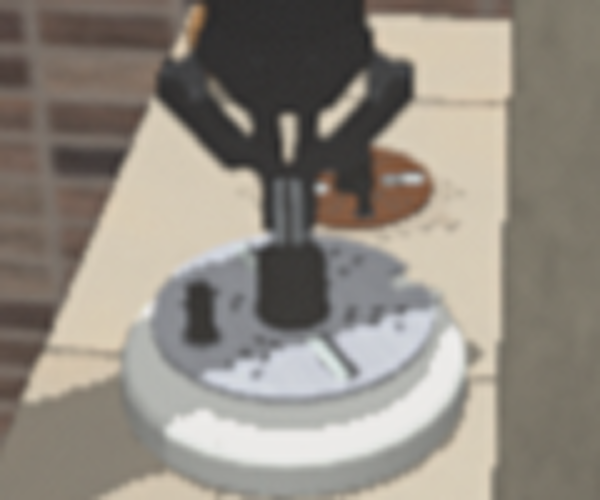

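Centred over the hub. I'm pressing slowly.

```bash
python3 -m pendant '[{"hand":0.0,"linear":[0,0,-0.004],"roll":0},{"hand":0.0,"linear":[0,0,-0.008],"roll":0},{"hand":0.0,"linear":[0,0,-0.011],"roll":0},{"hand":0.0,"linear":[0,0,-0.013],"roll":0},{"hand":0.0,"linear":[0,0,-0.014],"roll":0}]'
```

```text
time: 10.35
tcp_pos: [0.5218, 0.0372, 0.0993]
eef_rot: [3.141, -0.003, 1.674]
wrist_force: [-1.6, -0.3, 6.4]
gripper_width: -0.004
```

```bash
python3 -m pendant '[{"hand":0.0,"linear":[0,0,-0.002],"roll":0},{"hand":0.0,"linear":[0,0,-0.004],"roll":0},{"hand":0.0,"linear":[0,0,-0.006],"roll":0},{"hand":0.0,"linear":[0,0,-0.008],"roll":0}]'; python3 -m pendant '[{"hand":0.0,"linear":[0,0,-0.001],"roll":0},{"hand":0.0,"linear":[0,0,-0.002],"roll":0},{"hand":0.0,"linear":[0,0,-0.002],"roll":0}]'
```

```text
time: 10.85
tcp_pos: [0.5219, 0.0372, 0.0916]
eef_rot: [3.141, -0.003, 1.674]
wrist_force: [-2.1, 0.5, 7.8]
gripper_width: 0.001
time: 11.22
tcp_pos: [0.5219, 0.0372, 0.0899]
eef_rot: [3.142, -0.002, 1.674]
wrist_force: [-1.7, -0.3, 4.9]
gripper_width: -0.003
```

```bash
python3 -m pendant '[{"hand":0.0,"linear":[0,0,-0.001],"roll":0},{"hand":0.0,"linear":[0,0,-0.002],"roll":0},{"hand":0.0,"linear":[0,0,-0.003],"roll":0},{"hand":0.0,"linear":[0,0,-0.003],"roll":0}]'; python3 -m pendant '[{"hand":0.0,"linear":[0,0,-0.001],"roll":0},{"hand":0.0,"linear":[0,0,-0.003],"roll":0},{"hand":0.0,"linear":[0,0,-0.003],"roll":0}]'
```

```text
time: 11.72
tcp_pos: [0.5219, 0.0373, 0.0889]
eef_rot: [3.141, -0.0, 1.674]
wrist_force: [-8.7, -3.4, 27.9]
gripper_width: 0.0
time: 12.1
tcp_pos: [0.522, 0.0373, 0.0889]
eef_rot: [3.141, 0.003, 1.674]
wrist_force: [-11.9, -4.0, 38.9]
gripper_width: 0.0
```

It stopped hard at TCP z 0.0889, and home predicts 0.089. I'm lifting off to check.

```bash
python3 -m pendant '[{"hand":0.0,"linear":[0,0,0.004],"roll":0},{"hand":0.0,"linear":[0,0,0.02],"roll":0},{"hand":0.0,"linear":[0,0,0.06],"roll":0},{"hand":0.0,"linear":[-0.03,0,0.1],"roll":0},{"hand":0.0,"linear":[-0.063,-0.012,0.13],"roll":0},{"hand":0.0,"linear":[-0.063,-0.012,0.13],"roll":0},{"hand":0.0,"linear":[-0.063,-0.012,0.13],"roll":0}]'
python3 - <<'E'
from h import *
w=snapshot("wrist");cv2.imwrite("pics/w10.png",cv2.resize(w[60:260,215:425],None,fx=3,fy=3,interpolation=cv2.INTER_CUBIC))
cv2.imwrite("pics/s10.png",cv2.resize(snapshot("scene")[150:250,190:310],None,fx=5,fy=5,interpolation=cv2.INTER_CUBIC))
E
```

```text
time: 12.98
tcp_pos: [0.4595, 0.0251, 0.219]
eef_rot: [3.141, 0.003, 1.674]
wrist_force: [0.4, -0.1, 0.8]
gripper_width: 0.002
```

View pics/w10.png

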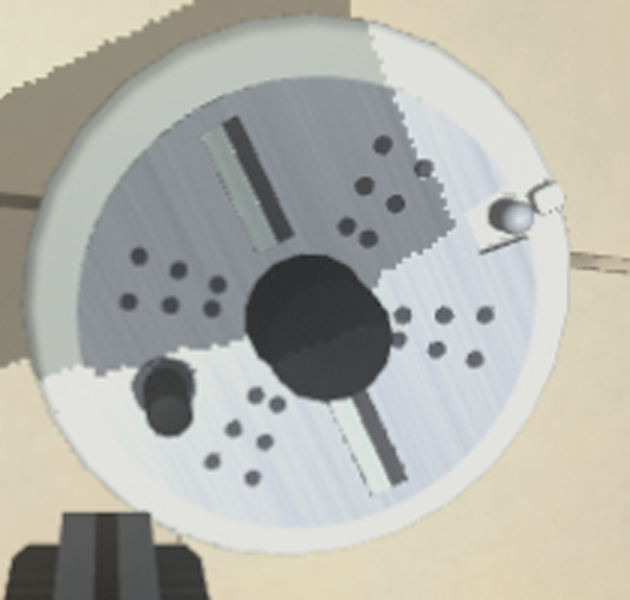

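View pics/s10.png

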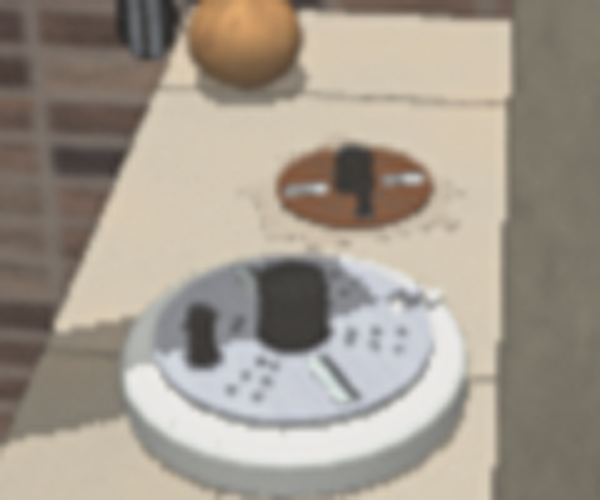

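The disc is down and level. The pin stands up through the notch (at (515, 215) in the wrist crop), and the gripper is clear.

```bash
python3 -c "
from bench import job;print(job.sign_off())"
```

```text
the job is handed in; nothing more can be done
None
```

The slicing disc is home with the drive pin in its notch, and the job is handed in at about 13 s of the 64 s allowed.

- **Turning:** I pushed the peg round about 110° with the closed fingertips. In the last wrist pictures the notch and the pin both read about 34°.
- **Pressing:** I pressed on the hub until it stopped hard with the TCP at z = 0.0889, where home predicted 0.089. The collar slid at about 5–8 N, and the force reached about 39 N at the stop.
- **Last checks:** After lifting off, the wrist and scene pictures showed the disc low and level, with the pin up through the notch. The gripper was about 0.13 m above where it pressed, with under 1 N on the wrist. I kept the arm well clear of the onion, the garlic and the salt shaker. The onion looked undisturbed in the last scene picture; I didn't check the garlic and the shaker at the end.
- **Disagreement:** My first estimate of the pin's direction, from the top view and the early wrist view, was about 31°. That is 2–3° short of the close-up reading, about what the calibration error allows. I used the close-up reading.

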